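# Swing the hand press's heavy arm over the reed pan

## Robot

A 6-joint arm with a two-finger parallel gripper is mounted at the origin on the work surface. World frame = base frame: x ahead of the robot, y to its left, z up, the work surface at z = 0. Lengths are in m, angles in rad, forces in N, time in s.
With the tool pointing down it reaches from about 0.375 to 0.9 m from the base axis. Payload 3.1 kg.
Tool frame: the origin (TCP) lies on the front face of the gripper's body, between the roots of the fingers; the fingertips stand 70 mm ahead of it and the grasp point (between the pads) lies 51 mm ahead of it; z points along the fingers, y is the line along which they close (so a half turn about z gives the same grasp; the last joint's range is limited). The gripper opens to 87 mm and grips with 3 to 60 N. Pads are 19 mm wide; open, the fingers measure 117 mm over their backs; the gripper's body (75 mm by 190 mm) begins 51 mm behind the grasp point.
Start: joints at [-1.421, 0.527, 1.433, -0, 1.181, -0.178], TCP at [0.201, -0.592, 0.292] pointing down, gripper open.
Joint ranges: [-3.08, 3.08], [-0.75, 2.2], [0.22, 2.44], [-1.43, 4.57], [0, 2.65], [-2.85, 2.85]. Speed limits (rad/s): [2.79, 2.79, 3.14, 3.14, 3.14, 3.14].

## Interface

Orientations are given as a unit quaternion [x, y, z, w].
In Python, from workcell import read_state, capture, job_done gives the robot as it stands.
- The arm moves only by the shell command python3 -m handwheel 'ROWS'. ROWS is JSON, a list of rows, each a list of 7 numbers: the finger opening in mm, from 0 to 87, then the shift along the tool's x, y, z in mm, then the turn, a rotation vector about the tool's x, y, z in degrees. A call has exactly 8 rows; each row shifts and turns the commanded pose from where the row before left it, along the tool's axes as they then stand; what a row does not reach is not made up. A row lasts 1/10 s, in which the tool goes at most 50 mm and 8.59 degrees, less where a joint would pass 70% of its speed; a pose out of reach is approached as far as the arm can. A call is refused whole if a number of a shift passes 50 or a number of a turn 8.59, either way. A call with a gripper value outside its range is refused whole. The fingers move at their own pace and stop on an object; the grip force is fixed at half the most. Time passes only in rows, so rows that do not move let the fingers close, or fill a call up. It gives the time, the measured TCP pose, the force, the opening and the grip force at its end, in the units of the state.
- read_state(): the state, without advancing time (a new reading comes with each control period).
- capture(name): name is "scene" or "side" or "wrist"; returns a dict with "img" (400x640x3 uint8, blue, green, red), "range_z" (400x640 float32, m along the optical axis (not along the pixel's ray), 0 where there is no reading), "mtx" (3x3 intrinsics, pixels), "camera_from_world" (4x4, takes a point from world to camera coordinates). Camera axes: x right, y down, z forward; pixel columns grow to the right and rows downward; lengths in m; the calibration is good to about 2 mm. A picture is of the moment at which its call begins.
- job_done(): hands the job in; it is judged then, once.
The state is a dict: "time_s": time; "joint_pos": joint angles; "dq": joint speeds; "joint_torque": joint torques, N m; "tool_pos": TCP position; "orientation": TCP orientation; "contact_force": force on the tool from outside, world axes, zero at the start; "ft_torque": the same for the moment, N m; "width": finger opening in m; "grasp_force": force on a finger pad.
Only numpy, scipy, OpenCV 4.12 (cv2) and the standard library are available. Lean on these libraries where they do the work, as an engineer would, in place of code of your own. Each camera call takes 0.05 s, during which the arm holds its last target. There are 200 camera calls.

## Task

The heavy iron arm of the hand press is parked to the side: swing it round, pushing only on the sprung felt-faced guards on its two flanks, until its platen stands centred over the walnut reed pan, and leave it hanging there at rest by itself. Bring it round gently, never letting it run away, strike an end stop or bump anything, and leave the brass tubes beyond the pan and the other things on the bench where they are.

Things in the scene. Friction and masses are not known exactly. Their poses are not given: they have to be found in the camera images.
- press: fixed part of a squat cast-iron swing-arm hand press: bed plate 420 x 350 x 14 mm flat on the bench, round column 220 mm tall at its far end (radius 55 mm, foot 68 mm), hand lever parked back on its head. Origin: column axis at bench height; z up, x from bed to column (away from the robot, within 0.12 rad). The heavy arm turns level about the column axis.
- swing (a joint): arm angle about the column, rad: at 0 the arm points along the press's -x, to the robot; it grows clockwise seen from above, the nose going to the press's +y (robot's left). Parked at -0.92 to -0.7; end stops at -1.1 and 1.1. Inertia about the column 0.50 kg m2 (hidden, 25 % less to 30 % more). Ball bearings: drag 0.035 N m s/rad, dry friction 0.0025 N m; no brake or detent, so it coasts for long.
- iron_top (a point): point on the top and centre line of the bare iron of the swing arm (about 13 kg): 250 mm from the column axis. Bar 100 mm wide, round nose 320 mm from the column axis, underside 75 and top 120 mm above the bench (rib and screw to 132), round platen 110 mm across under the nose, its face at 52 mm. Bare iron is not to be pushed, gripped or bumped.
- platen (a point): centre of the platen's face, under the arm's nose, 270 mm from the column axis, 52 mm above the bench
- guard_back (a joint): compression (m) of the sprung guard on the arm's back flank (its -y side, trailing as the angle grows): 0 out, 0.025 bottomed. Felt-faced plate, 180 to 310 mm from the column axis, 59 to 125 mm above the bench, face 68 mm from the arm's centre line when out; slides square to the arm, cannot be pinched. Spring 150 N/m, no preload, damping 2 N s/m, 0.25 kg: the arm bounces off a still hand.
- guard_front (a joint): compression (m) of the like guard on the front flank (the arm's +y side, leading as the angle grows), the mirror image of guard_back with the same sizes and spring
- pan_mid (a point): centre of the top face of the walnut reed pan: hexagonal plate 160 mm across flats, 22 mm thick, brass reeds let into it, dogged down on the press's bed, top 36 mm above the bench. It lies on the platen's circle, 270 mm from the column axis, where the arm angle is 0.02 to 0.32.
- tube0: brass bushing tube 32 mm across, 100 mm tall, standing on end on the bench beyond the pan, in the way of an arm that swings too far; origin at the centre of its foot. Leave alone.
- action_lever: bent nickel action lever, a rod 8 mm thick, 110 mm long, lying on the bench to the right. Leave alone.
- tweezers: round-tipped steel tweezers 130 mm long, lying on the bench to the left. Leave alone.
- ebony_button: black ebony button 32 mm across, 14 mm high, on the bench. Leave alone.
- tube1: another such brass tube, close by the first. Leave alone.
- tube2: another such brass tube, close by the first. Leave alone.
- tube3: another such brass tube, close by the first. Leave alone.

How it is judged:
By the outcome, as a careful person would: the job done as asked, in the order asked, and still so for the second after the job is handed in, with the robot touching nothing.
It also fails if it takes over 35 s, if anything falls off the work surface, if the arm or the gripper's body presses on something with over 40 N, if the wrist force passes 120 N, or if a joint passes its speed limit or range.

## Working session

There is one attempt and no reset: what is moved stays moved. The work goes in short steps, Python scripts to look and compute and a shell command to move; the robot and the scene stay as the last step left them, time stands still between calls to the robot, and variables do not carry over. Pictures are saved under pics/ and viewed, at most 11 in all, crops included, and the job is handed in when it is done.

```bash
mkdir -p pics; ls
python3 - <<'E'
from workcell import *
import cv2,numpy as np
s=read_state();print(s)
for n in("scene","side"):
    c=capture(n);cv2.imwrite(f"pics/{n}0.png",c["img"]);np.savez(f"{n}0.npz",**c);print(c["mtx"],c["camera_from_world"].round(3))
E
```

```text
pics
{'time_s': 0.0, 'joint_pos': array([-1.42154615e+00,  5.28475273e-01,  1.43393138e+00, -1.16147153e-05,
        1.18137048e+00, -1.78494764e-01]), 'dq': array([-7.64467840e-04,  5.37872513e-05, -7.60455326e-04, -9.60177167e-04,
       -8.82628998e-04,  1.27499230e-03]), 'joint_torque': array([-3.60322410e-04, -4.40042675e+01, -1.76592475e+01,  6.31595543e-02,
        5.81454264e-02, -1.66837881e-04]), 'tool_pos': array([ 0.20113194, -0.5911259 ,  0.29125662]), 'orientation': array([ 9.86601978e-01,  1.63142096e-01,  1.06009072e-05, -1.09220052e-03]), 'contact_force': array([-0.51358417,  0.54809258,  0.11035751]), 'ft_torque': array([-0.02407765,  0.0195137 ,  0.0687699 ]), 'grasp_force': 0.0, 'width': 0.08691432482502831}
[[391.76216133   0.         322.393164  ]
 [  0.         391.76216133 202.55098093]
 [  0.           0.           1.        ]] [[ 0.545  0.839  0.003 -0.268]
 [ 0.744 -0.482 -0.462 -0.364]
 [-0.386  0.254 -0.887  1.444]
 [ 0.     0.     0.     1.   ]]
[[367.51472997   0.         317.91440261]
 [  0.         367.51472997 203.43568334]
 [  0.           0.           1.        ]] [[-0.983 -0.185  0.018  0.501]
 [-0.135  0.649 -0.749  0.15 ]
 [ 0.127 -0.738 -0.663  0.893]
 [ 0.     0.     0.     1.   ]]
```

View pics/scene0.png

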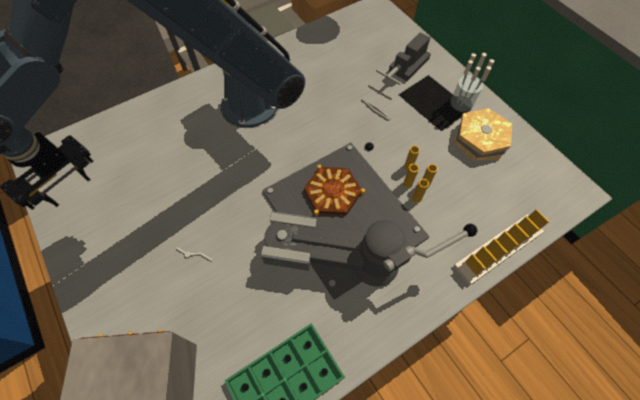

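View pics/side0.png

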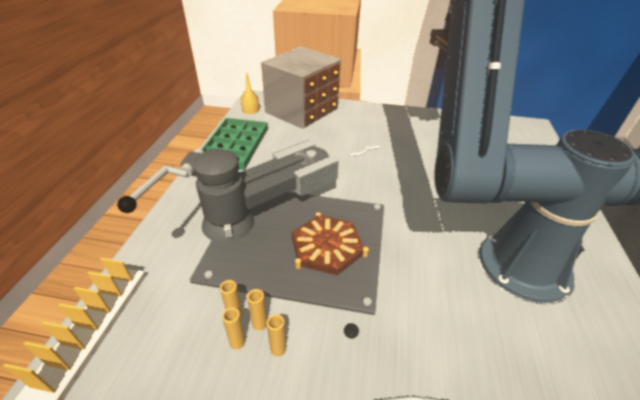

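The scene view shows the column at about (385,250), with the arm pointing left to its nose at (280,240). The pale guards are at (293,220) and (286,257), the pan at (333,190), and the tubes around (415,175). Next I measure these using depth and colour.

```bash
cat > h.py <<'E'
import numpy as np,cv2
from scipy.optimize import least_squares
def cloud(c):
    z=c["range_z"];v,u=np.indices(z.shape);K=c["mtx"];T=np.linalg.inv(c["camera_from_world"])
    p=np.stack([(u-K[0,2])/K[0,0]*z,(v-K[1,2])/K[1,1]*z,z],-1)
    w=p@T[:3,:3].T+T[:3,3];w[z<=0]=np.nan;return w
def ray(c,u,v,h):
    K=c["mtx"];T=np.linalg.inv(c["camera_from_world"]);d=T[:3,:3]@[(u-K[0,2])/K[0,0],(v-K[1,2])/K[1,1],1];o=T[:3,3]
    return o+d*(h-o[2])/d[2]
def circ(p):
    r=least_squares(lambda q:np.hypot(p[:,0]-q[0],p[:,1]-q[1])-q[2],[*p[:,:2].mean(0),.05],loss='soft_l1',f_scale=.002).x;return r
E
python3 - <<'E'
from h import *
for n in("scene","side"):
    c=dict(np.load(n+"0.npz"));w=cloud(c);x,y,z=w[...,0],w[...,1],w[...,2]
    hsv=cv2.cvtColor(c["img"],cv2.COLOR_BGR2HSV)
    near=(x>.3)&(x<1.2)&(y>-.5)&(y<.5)
    # pan
    m=near&(abs(z-.036)<.006)&(hsv[...,1]>110)
    k,l,st,ce=cv2.connectedComponentsWithStats(m.astype(np.uint8));i=1+st[1:,4].argmax()
    hull=cv2.convexHull(np.argwhere(l==i)[:,::-1].astype(np.int32));M=cv2.moments(hull)
    P=ray(c,M['m10']/M['m00'],M['m01']/M['m00'],.036);print(n,"pan",P.round(4),st[i], "z",np.nanmedian(z[l==i]).round(4), w[l==i].min(0).round(3),w[l==i].max(0).round(3))
    # column
    m=near&(z>.14)&(z<.185)&(hsv[...,1]<110)&(x>.55);p=w[m]
    print("col pts",len(p),np.median(p,0).round(3)); 
    med=np.median(p[:,:2],0);p=p[np.hypot(*(p[:,:2]-med).T)<.08];print("circ",circ(p).round(4))
    # tubes
    m=near&(abs(z-.06)<.05)&(hsv[...,1]>110)&(hsv[...,0]>12)&(y>.12)&(z>.02)
    k,l,st,ce=cv2.connectedComponentsWithStats(m.astype(np.uint8))
    for i in range(1,k):
        if st[i,4]>30: print("tube",st[i],np.median(w[l==i],0).round(3),w[l==i][:,2].max().round(3))
    # guard/arm pts
    for lo,hi,bright in((.11,.13,1),(.112,.128,0)):
        m=near&(z>lo)&(z<hi)&((hsv[...,2]>130) if bright else (hsv[...,2]<110))&(hsv[...,1]<60)&(x<.8)&(y<.1)
        k,l,st,ce=cv2.connectedComponentsWithStats(m.astype(np.uint8))
        for i in range(1,k):
            if st[i,4]>25:
                q=w[l==i];d=np.linalg.svd(q[:,:2]-q[:,:2].mean(0))[2][0]
                print("bright" if bright else "dark",st[i],q.mean(0).round(3),"dir",d.round(3),q.min(0).round(3),q.max(0).round(3))
E
```

```text
scene pan [0.4845 0.0431 0.036 ] [ 304  165   61   49 1932] z 0.0356 [ 0.381 -0.047  0.03 ] [0.573 0.128 0.042]
col pts 250 [ 0.76  -0.024  0.156]
circ [0.7484 0.026  0.0572]
tube [404 146  16  40 364] [0.572 0.286 0.077] 0.102
tube [413 164  25  36 371] [0.631 0.275 0.078] 0.103
tube [ 466  209   84   66 1593] [0.912 0.358 0.068] 0.106
bright [270 212  46  14 338] [ 0.542 -0.132  0.125] dir [0.677 0.736] [ 0.491 -0.185  0.119] [ 0.59  -0.079  0.129]
bright [278 230   9   9  40] [ 0.565 -0.18   0.128] dir [ 0.216 -0.976] [ 0.555 -0.192  0.125] [ 0.576 -0.169  0.13 ]
bright [262 246  48  15 390] [ 0.618 -0.2    0.125] dir [0.672 0.741] [ 0.57  -0.252  0.12 ] [ 0.667 -0.149  0.129]
dark [ 265  221  122   50 2495] [ 0.638 -0.108  0.12 ] dir [0.719 0.696] [ 0.508 -0.231  0.112] [0.8   0.017 0.128]
dark [261 254  48  11 128] [ 0.629 -0.212  0.12 ] dir [0.673 0.74 ] [ 0.585 -0.258  0.112] [ 0.672 -0.161  0.126]
side pan [0.4782 0.0562 0.036 ] [ 292  213   76   59 2713] z 0.0361 [ 0.381 -0.045  0.03 ] [0.569 0.132 0.041]
col pts 810 [0.729 0.054 0.158]
circ [0.7491 0.0201 0.0491]
tube [  73  258   59   55 1336] [0.909 0.282 0.059] 0.093
tube [295 259   7   8  46] [0.534 0.126 0.033] 0.038
tube [ 220  280   24   65 1001] [0.623 0.312 0.079] 0.102
tube [ 247  289   38   63 1084] [0.544 0.308 0.077] 0.102
tube [ 58 304  40  26 508] [0.908 0.362 0.064] 0.096
tube [ 41 322  44  27 535] [0.907 0.402 0.066] 0.099
tube [ 23 342  47  28 554] [0.907 0.442 0.068] 0.102
tube [  3 364  52  28 562] [0.905 0.482 0.072] 0.105
bright [ 246  140   92   41 1044] [ 0.582 -0.16   0.123] dir [-0.94   0.341] [ 0.49  -0.251  0.112] [ 0.72  -0.074  0.13 ]
dark [201 159 102  52 556] [ 0.682 -0.008  0.12 ] dir [0.577 0.817] [ 0.584 -0.149  0.112] [0.783 0.075 0.128]
dark [239 171   9   7  35] [ 0.721 -0.063  0.12 ] dir [-0.56   0.829] [ 0.709 -0.075  0.118] [ 0.734 -0.048  0.121]
```

```bash
cat > m.py <<'E'
from h import *
C={n:dict(np.load(n+"0.npz")) for n in("scene","side")}
W={n:cloud(c) for n,c in C.items()}
for sel in ("scene","side","both"):
    P=np.concatenate([W[n].reshape(-1,3) for n in W if sel in(n,"both")]);P=P[~np.isnan(P[:,0])]
    for lo,hi in((.135,.17),(.17,.2)):
        p=P[(P[:,2]>lo)&(P[:,2]<hi)&(np.hypot(P[:,0]-.748,P[:,1]-.022)<.075)]
        for rr in(.055,):
            f=least_squares(lambda q:np.hypot(p[:,0]-q[0],p[:,1]-q[1])-rr,[.748,.022],loss='soft_l1',f_scale=.002);print(sel,lo,len(p),f.x.round(4),f.cost, circ(p).round(4))
    p=P[(P[:,2]>.2)&(np.hypot(P[:,0]-.748,P[:,1]-.022)<.07)];print("head z",np.percentile(p[:,2],[10,50,90]).round(3))
    b=P[(abs(P[:,2]-.014)<.004)&(np.hypot(P[:,0]-.6,P[:,1]-.02)<.32)]
    print("bed rect",len(b))
for n in C:
    c,w=C[n],W[n];m=(abs(w[...,2]-.036)<.005)&(np.hypot(w[...,0]-.48,w[...,1]-.045)<.12)
    m=cv2.morphologyEx(m.astype(np.uint8),cv2.MORPH_OPEN,np.ones((3,3)))
    k,l,st,ce=cv2.connectedComponentsWithStats(m);i=1+st[1:,4].argmax();q=w[l==i]
    h=cv2.convexHull((q[:,:2]*1e4).astype(np.float32));M=cv2.moments(h);print(n,"pan",M['m10']/M['m00']/1e4,M['m01']/M['m00']/1e4,"area",M['m00']/1e8,"exp",.866*.16**2, cv2.minEnclosingCircle((q[:,:2]*1000).astype(np.float32)))
    # bed mask outline: dark grey at z .014
    hsv=cv2.cvtColor(c["img"],cv2.COLOR_BGR2HSV)
    m=(w[...,2]>.008)&(w[...,2]<.02)&(hsv[...,2]<110)&(hsv[...,1]<80)
    k,l,st,ce=cv2.connectedComponentsWithStats(m.astype(np.uint8));i=1+st[1:,4].argmax();q=(w[l==i][:,:2]*1000).astype(np.float32);print("bed",cv2.minAreaRect(q))
    hz=(w[...,2]>.07)&(w[...,2]<.106)&(w[...,1]>.2)&(w[...,0]<.75)&(w[...,0]>.45)
    p=w[hz];print("tubes bbox",p.min(0).round(3),p.max(0).round(3))
    g=(abs(w[...,2]-.101)<.004)&hz;k,l,st,ce=cv2.connectedComponentsWithStats(g.astype(np.uint8))
    for i in range(1,k):
        if st[i,4]>8:print("top",st[i,4],w[l==i].mean(0).round(3))
P=np.concatenate([W[n].reshape(-1,3) for n in W])
for lo,hi in ((.12,.129),(.09,.118)):
    p=P[(P[:,2]>lo)&(P[:,2]<hi)]
    o=np.array([.749,.021])
    for a in (-.78,-.80,-.82,-.84):
        pass
np.save("P.npy",P)
E
python3 m.py
```

```text
scene 0.135 268 [0.7488 0.0229] 0.0012920058831757232 [0.7488 0.0229 0.0551]
scene 0.17 70 [0.7508 0.0245] 0.00035981203843598854 [0.7302 0.1856 0.2153]
head z [0.21  0.217 0.221]
bed rect 6219
side 0.135 798 [0.751  0.0157] 0.007567186137705406 [0.7476 0.0224 0.0488]
side 0.17 360 [0.7532 0.0137] 0.0010017254897197252 [0.7525 0.0152 0.0536]
head z [0.206 0.216 0.221]
bed rect 12601
both 0.135 1066 [0.7506 0.0182] 0.01010300893806676 [0.7489 0.0194 0.0514]
both 0.17 430 [0.7537 0.0147] 0.00206874538536078 [0.751  0.0187 0.0504]
head z [0.209 0.217 0.221]
bed rect 18820
scene pan 0.4803157583600453 0.04634712603768181 area 0.02402159564921269 exp 0.0221696 ((480.2818603515625, 44.81968307495117), 100.27550506591797)
bed ((559.2274169921875, 33.01622009277344), (351.1766662597656, 418.4719543457031), 89.64432525634766)
tubes bbox [0.45  0.248 0.07 ] [0.748 1.16  0.106]
top 73 [0.51  1.149 0.101]
top 34 [0.602 1.15  0.101]
top 75 [0.69  1.15  0.101]
top 27 [0.456 0.657 0.099]
top 15 [0.523 0.326 0.099]
top 10 [0.537 0.308 0.099]
top 13 [0.58  0.283 0.099]
top 19 [0.611 0.317 0.099]
top 11 [0.596 0.268 0.099]
top 10 [0.638 0.274 0.1  ]
top 21 [0.647 0.258 0.099]
side pan 0.48046186167673577 0.04715520664069153 area 0.024533894084259683 exp 0.0221696 ((480.5851135253906, 47.38041305541992), 100.69844055175781)
bed ((652.08154296875, -60.410552978515625), (251.5882110595703, 80.90193176269531), 52.80266189575195)
tubes bbox [0.515 0.25  0.07 ] [0.656 0.338 0.102]
top 96 [0.641 0.266 0.099]
top 96 [0.583 0.276 0.1  ]
top 101 [0.615 0.323 0.1  ]
top 111 [0.531 0.321 0.099]
```

```bash
cat > a.py <<'E'
from h import *
import sys
COL=np.array([.750,.020])
def arm(c,v=True):
    w=cloud(c);hsv=cv2.cvtColor(c["img"],cv2.COLOR_BGR2HSV);d=w[...,:2]-COL;r=np.hypot(d[...,0],d[...,1])
    m=(w[...,2]>.119)&(w[...,2]<.131)&(hsv[...,2]>130)&(hsv[...,1]<60)&(r>.15)&(r<.34)&(w[...,0]<.76)
    k,l,st,ce=cv2.connectedComponentsWithStats(m.astype(np.uint8));out=[]
    for i in range(1,k):
        if st[i,4]<25:continue
        q=w[l==i][:,:2]-COL;mm=q.mean(0);e=np.linalg.svd(q-mm)[2][0]
        out.append((st[i,4],np.arctan2(mm[1],-mm[0]).round(4),np.hypot(*mm).round(4),"dirphi",np.arctan(-e[1]/e[0]).round(4)))
    return out
def rel():
    from workcell import read_state
    from scipy.spatial.transform import Rotation as R
    s=read_state();x=R.from_quat(s["orientation"]).as_matrix()[:,0];ph=np.arctan2(-x[1],x[0])
    d=s["tool_pos"][:2]-COL;u=np.array([-np.cos(ph),np.sin(ph)]);t=np.array([np.sin(ph),np.cos(ph)])
    return s,ph,d@u,d@t
E
python3 - <<'E'
from a import *
for n in("scene","side"):print(n,arm(dict(np.load(n+"0.npz"))))
P=np.load("P.npy");P=P[~np.isnan(P[:,0])]
a=np.array([.201,-.591]);b=np.array([.655,-.225]);L=np.hypot(*(b-a));e=(b-a)/L
d=P[:,:2]-a;s=d@e;o=d@[-e[1],e[0]]
for k in np.arange(0,.7,.1):
    q=P[(s>k-.0)&(s<k+.1)&(abs(o)<.15)&(P[:,2]>.05)];print(k.round(1),len(q),(np.percentile(q[:,2],[50,98]).round(3) if len(q) else ''))
s,ph,r,t=rel();print(ph,r,t)
E
```

```text
scene [(np.int32(337), np.float64(-0.6326), np.float64(0.2575), 'dirphi', np.float64(-0.8275)), (np.int32(53), np.float64(-0.8299), np.float64(0.2716), 'dirphi', np.float64(0.7556)), (np.int32(391), np.float64(-1.0325), np.float64(0.2565), 'dirphi', np.float64(-0.8331))]
side [(np.int32(955), np.float64(-0.8117), np.float64(0.2515), 'dirphi', np.float64(0.7771))]
0.0 6979 [0.458 0.658]
0.1 3244 [0.613 0.688]
0.2 0 
0.3 0 
0.4 111 [0.121 0.126]
0.5 2657 [0.122 0.132]
0.6 2369 [0.121 0.133]
-0.32779685821323773 0.7163841168320648 -0.40194961366289333
```

```bash
python3 -m handwheel '[[0,34,-12,0,0,0,-7.2],[0,35,-8,0,0,0,-7.2],[0,36,-4,0,0,0,-7.2],[0,36,1,0,0,0,-7.2],[0,36,5,0,0,0,0],[0,36,5,0,0,0,0],[0,36,5,0,0,0,0],[0,36,5,0,0,0,0]]' && python3 -m handwheel '[[0,36,5,0,0,0,0],[0,36,5,0,0,0,0],[0,36,5,0,0,0,0],[0,36,5,0,0,0,0],[0,36,5,0,0,0,0],[0,36,5,0,0,0,0],[0,30,4,0,0,0,0],[0,20,3,0,0,0,0]]'; python3 -c "
from a import *
s,ph,r,t=rel();print(s['time_s'],ph,r,t,s['tool_pos'],s['contact_force'],s['width'])"
```

```text
time_s: 0.9
tool_pos: [0.4263, -0.4071, 0.2918]
orientation: [0.915, 0.403, -0.0, -0.0]
contact_force: [0.3, -0.2, 0.2]
width: 0.031
grasp_force: 0.0
time_s: 1.7
tool_pos: [0.6334, -0.2351, 0.2916]
orientation: [0.915, 0.404, -0.0, -0.0]
contact_force: [-0.3, -0.7, 0.3]
width: 0.0003
grasp_force: 0.0
1.7 -0.832236194521843 0.26709063916814346 -0.08552550165169656 [ 0.63342906 -0.23507496  0.29160264] [-0.33066665 -0.70139595  0.32549035] 0.0002635420545011348
```

```bash
python3 -m handwheel '[[0,11,14,10,0,0,0],[0,11,2,30,0,0,0],[0,0,0,40,0,0,0],[0,0,0,36,0,0,0],[0,0,0,20,0,0,0],[0,0,0,0,0,0,0],[0,0,0,0,0,0,0],[0,0,0,0,0,0,0]]' ; python3 -c "
from a import *
from workcell import capture
c=capture('scene');cv2.imwrite('pics/s1.png',c['img']);print(arm(c))
c=capture('side');cv2.imwrite('pics/d1.png',c['img']);
s,ph,r,t=rel();print(s['time_s'],ph,r,t,s['tool_pos'],s['contact_force'],s['width'])"
```

```text
time_s: 2.5
tool_pos: [0.6598, -0.2324, 0.1581]
orientation: [0.915, 0.403, 0.001, 0.001]
contact_force: [0.6, 0.3, 0.0]
width: 0.0006
grasp_force: 0.0
[(np.int32(111), np.float64(-0.5878), np.float64(0.2138), 'dirphi', np.float64(-0.7268)), (np.int32(92), np.float64(-1.0777), np.float64(0.2086), 'dirphi', np.float64(-0.6505))]
2.6 -0.8302606854039882 0.24703156430445353 -0.10356143434911104 [ 0.65977136 -0.23220697  0.15836597] [-0.53371181  0.39303122  0.78192798] 0.0005779235643092412
```

View pics/d1.png

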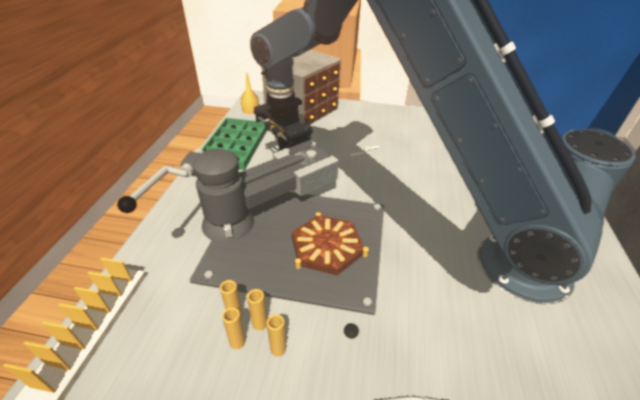

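View pics/s1.png

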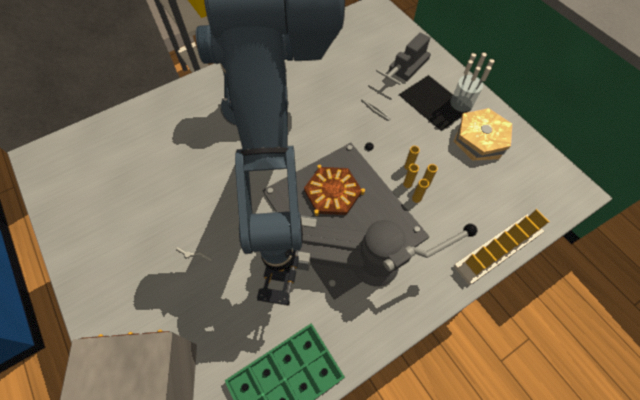

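The back guard and fingers show in the side view (hand at (285,125), front guard face at (318,178)). The hand stands behind the back guard, clear of it. Next I check an arm-angle estimate from the front guard's face as seen by the side camera, then push.

```bash
cat >> a.py <<'E'
def face(c,off=.068):
    w=cloud(c);hsv=cv2.cvtColor(c["img"],cv2.COLOR_BGR2HSV);d=w[...,:2]-COL;r=np.hypot(d[...,0],d[...,1])
    m=(w[...,2]>.066)&(w[...,2]<.118)&(hsv[...,2]>85)&(hsv[...,1]<70)&(r>.18)&(r<.33)&(w[...,0]<.76)
    k,l,st,ce=cv2.connectedComponentsWithStats(m.astype(np.uint8))
    if k<2:return None
    i=1+st[1:,4].argmax();q=d[l==i];rr=np.hypot(*q.T)
    p=np.arctan2(q[:,1],-q[:,0])-np.arcsin(off/rr)
    return st[i],np.median(p).round(4),np.std(p).round(4),rr.min().round(3),rr.max().round(3)
E
python3 - <<'E'
from a import *
print(face(dict(np.load("side0.npz"))))
E
python3 -m handwheel '[[0,0,-3,0,0,0,0],[0,0,-4,0,0,0,0],[0,0,-4,0,0,0,0],[0,-0.5,-3,0,0,0,0.3],[0,-0.9,-2.5,0,0,0,0.58],[0,-0.9,-2.5,0,0,0,0.58],[0,-0.9,-2.5,0,0,0,0.58],[0,-0.9,-2.5,0,0,0,0.58]]'; python3 -c "
from a import *
s,ph,r,t=rel();print(s['time_s'],ph,r,t,s['tool_pos'],s['contact_force'])"
```

```text
(array([291, 163,  47,  31, 693], dtype=int32), np.float64(-0.8342), np.float64(0.0312), np.float64(0.18), np.float64(0.322))
time_s: 3.4
tool_pos: [0.6384, -0.2182, 0.1563]
orientation: [0.924, 0.382, 0.0, 0.0]
contact_force: [-0.0, -0.0, -0.1]
width: 0.0007
grasp_force: 0.1
3.4 -0.7838086657965977 0.24723791424024677 -0.08988484565081993 [ 0.63835581 -0.21820463  0.15626198] [-0.03007882 -0.02432679 -0.14121998]
```

```bash
python3 -m handwheel '[[0,-0.9,-2.5,0,0,0,0.58],[0,-0.9,-2.5,0,0,0,0.58],[0,-0.9,-2.5,0,0,0,0.58],[0,-0.9,-2.5,0,0,0,0.58],[0,-0.9,-2.5,0,0,0,0.58],[0,-0.9,-2.5,0,0,0,0.58],[0,-0.9,-2.5,0,0,0,0.58],[0,-0.9,-2.5,0,0,0,0.58]]'; python3 -c "
from a import *
from workcell import capture
c=capture('side');print(face(c))
s,ph,r,t=rel();print(s['time_s'],ph,r,t,s['tool_pos'],s['contact_force'])"
```

```text
time_s: 4.2
tool_pos: [0.6192, -0.2082, 0.1562]
orientation: [0.939, 0.344, -0.0, -0.0]
contact_force: [-0.0, -0.5, 0.5]
width: 0.0003
grasp_force: 0.0
(array([293, 169,  51,  31, 729], dtype=int32), np.float64(-0.7293), np.float64(0.0307), np.float64(0.18), np.float64(0.322))
4.25 -0.702761308999772 0.24746260886640942 -0.08911453694705519 [ 0.61876823 -0.20794159  0.15607827] [-1.12155472  0.26779845 -0.53287723]
```

```bash
python3 -m handwheel '[[0,0,0,-30,0,0,0],[0,0,0,-38,0,0,0],[0,11,-31,0,0,0,6.3],[0,7.5,-32,0,0,0,6.3],[0,4,-33,0,0,0,6.3],[0,0,-33,0,0,0,6.3],[0,-3.5,-33,0,0,0,6.3],[0,-7,-32,0,0,0,6.3]]'; python3 -c "
from a import *
from workcell import capture
c=capture('side');print(face(c))
s,ph,r,t=rel();print(s['time_s'],ph,r,t,s['tool_pos'],s['contact_force'])"
```

```text
time_s: 5.05
tool_pos: [0.5478, -0.0225, 0.2244]
orientation: [1.0, 0.02, 0.0, -0.0]
contact_force: [0.2, 0.3, -0.5]
width: 0.0004
grasp_force: 0.0
(array([316, 180,  33,  23, 490], dtype=int32), np.float64(-0.5833), np.float64(0.0044), np.float64(0.234), np.float64(0.321))
5.1 -0.03817789864085581 0.20684424727924564 -0.030055804024664325 [ 0.54445367 -0.01792886  0.22400726] [-2.91235649  2.67888924 -0.37804026]
```

```bash
python3 -m handwheel '[[0,-10,-30,0,0,0,0],[0,-10,-30,0,0,0,0],[0,-10,-30,0,0,0,0],[0,-9,-28,0,0,0,0],[0,0,0,30,0,0,0],[0,0,0,38,0,0,0],[0,0,0,0,0,0,0],[0,0,0,0,0,0,0]]'; python3 -c "
from a import *
from workcell import capture
for n in ('scene','side'):
  c=capture(n);print(face(c), arm(c));cv2.imwrite('pics/%s2.png'%n,c['img']);np.savez(n+'2.npz',**c)
s,ph,r,t=rel();print(s['time_s'],ph,r,t,s['tool_pos'],s['contact_force'])"
```

```text
time_s: 5.9
tool_pos: [0.5043, 0.0924, 0.1562]
orientation: [1.0, 0.022, -0.001, -0.0]
contact_force: [-0.1, -0.7, 1.0]
width: 0.0007
grasp_force: 0.0
(array([311, 223,   4,   3,   7], dtype=int32), np.float64(-0.9467), np.float64(0.0151), np.float64(0.197), np.float64(0.204)) [(np.int32(111), np.float64(-0.696), np.float64(0.2129), 'dirphi', np.float64(-0.5975))]
(array([332, 191,  20,  19, 273], dtype=int32), np.float64(-0.4431), np.float64(0.0043), np.float64(0.274), np.float64(0.321)) [(np.int32(40), np.float64(-0.6969), np.float64(0.194), 'dirphi', np.float64(-1.4311))]
6.0 -0.04368287129443333 0.24112462076115032 0.08280767399152474 [0.50548927 0.09219901 0.15766815] [-0.5871237  -0.22954548 -0.22593174]
```

View pics/scene2.png

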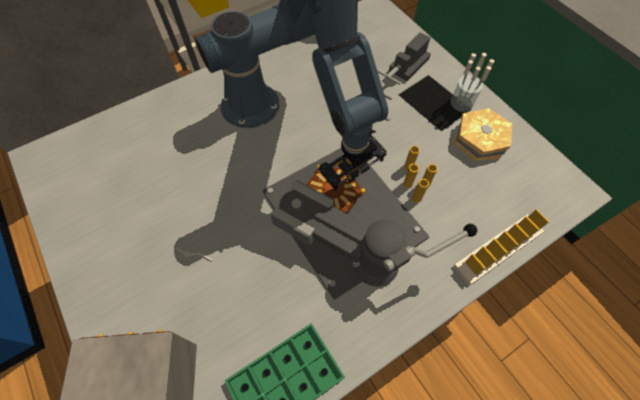

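The hand waits over the pan at (345,170), ahead of the arm, whose nose is at (290,200) and coasting. Wait one call, then measure again.

```bash
python3 -m handwheel '[[0,0,0,0,0,0,0],[0,0,0,0,0,0,0],[0,0,0,0,0,0,0],[0,0,0,0,0,0,0],[0,0,0,0,0,0,0],[0,0,0,0,0,0,0],[0,0,0,0,0,0,0],[0,0,0,0,0,0,0]]'>/dev/null; python3 -c "
from a import *
from workcell import capture
for n in ('side','wrist'):
  c=capture(n);print(face(c), arm(c));cv2.imwrite('pics/%s3.png'%n,c['img']);np.savez(n+'3.npz',**c)
s,ph,r,t=rel();print(s['time_s'],ph,r,t,s['tool_pos'],s['contact_force'])"
```

```text
(array([332, 201,  21,  18, 308], dtype=int32), np.float64(-0.3223), np.float64(0.0042), np.float64(0.274), np.float64(0.321)) [(np.int32(173), np.float64(-0.1308), np.float64(0.298), 'dirphi', np.float64(-0.4618))]
(array([ 440,  136,   89,  101, 3381], dtype=int32), np.float64(-0.3967), np.float64(0.0385), np.float64(0.18), np.float64(0.228)) [(np.int32(12667), np.float64(-0.1303), np.float64(0.1697), 'dirphi', np.float64(0.1035)), (np.int32(4703), np.float64(-0.0757), np.float64(0.2174), 'dirphi', np.float64(-0.4415)), (np.int32(1799), np.float64(-0.0988), np.float64(0.2668), 'dirphi', np.float64(0.0422))]
6.9 -0.044040347325224716 0.2422516050468232 0.08321339945931756 [0.50431972 0.09246732 0.15617798] [0.56232259 0.84699025 0.25537691]
```

View pics/side3.png

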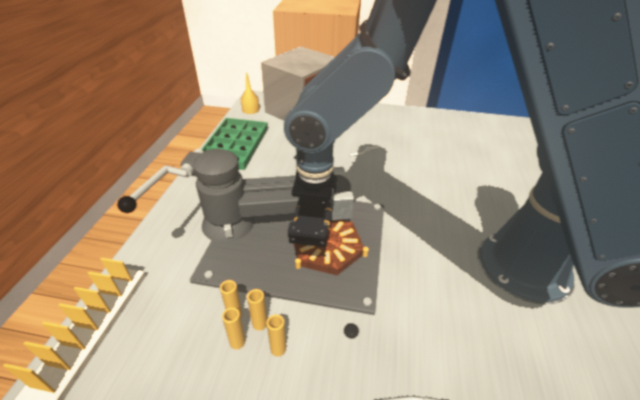

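View pics/wrist3.png

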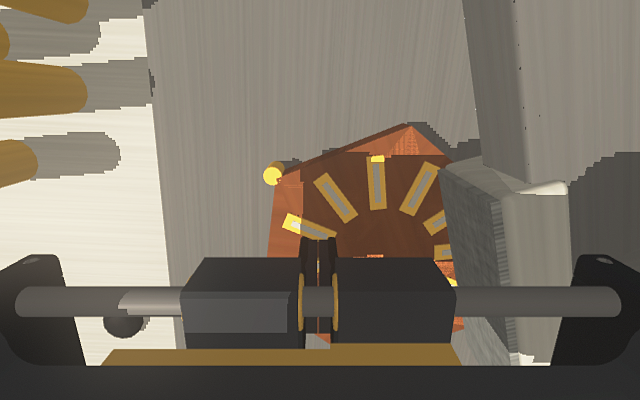

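The side view shows the hand at (312,220) in front of the front guard's outer part at (342,205). The wrist view shows the fingers at (318,270) with the guard face still away at about (445,230). I move the hand on along the arc so it meets the arm later.

```bash
python3 -m handwheel '[[0,1.6,-4.6,0,0,0,1.07],[0,1.6,-4.6,0,0,0,1.07],[0,1.6,-4.6,0,0,0,1.07],[0,1.6,-4.6,0,0,0,1.07],[0,0,0,0,0,0,0],[0,0,0,0,0,0,0],[0,0,0,0,0,0,0],[0,0,0,0,0,0,0]]'>/dev/null; python3 -c "
from a import *
from workcell import capture
for n in ('side',):
  c=capture(n);print(face(c), arm(c))
s,ph,r,t=rel();print(s['time_s'],ph,r,t,s['tool_pos'],s['contact_force'])"
```

```text
(array([327, 210,  26,  18, 371], dtype=int32), np.float64(-0.206), np.float64(0.0126), np.float64(0.267), np.float64(0.324)) [(np.int32(224), np.float64(-0.0188), np.float64(0.2946), 'dirphi', np.float64(-0.283))]
7.75 0.03094091647205118 0.24227804735238964 0.0833575893485981 [0.51041666 0.1108128  0.15625363] [-0.56239156  0.21263308 -0.07792707]
```

```bash
python3 -m handwheel '[[0,0,0,0,0,0,0],[0,0,0,0,0,0,0],[0,0,0,0,0,0,0],[0,0,0,0,0,0,0],[0,0,0,0,0,0,0],[0,0,0,0,0,0,0],[0,0,0,0,0,0,0],[0,0,0,0,0,0,0]]'>/dev/null; python3 -c "
from a import *
from workcell import capture
for n in ('side',):
  c=capture(n);print(face(c), arm(c))
s,ph,r,t=rel();print(s['time_s'],ph,r,t,s['tool_pos'],s['contact_force'])"
```

```text
(array([325, 202,  28,  35, 409], dtype=int32), np.float64(-0.1073), np.float64(0.0553), np.float64(0.269), np.float64(0.324)) [(np.int32(29), np.float64(-0.0804), np.float64(0.2803), 'dirphi', np.float64(-1.1573)), (np.int32(238), np.float64(0.0773), np.float64(0.2965), 'dirphi', np.float64(-0.104))]
8.6 0.030663298199395242 0.24220830920902026 0.08357438985633828 [0.51046781 0.11096084 0.1562265 ] [-0.2631508   0.36344458 -0.29370505]
```

```bash
python3 -m handwheel '[[0,0,0,0,0,0,0],[0,0,0,0,0,0,0],[0,0,0,0,0,0,0],[0,0,0,0,0,0,0],[0,0,0,0,0,0,0],[0,0,0,0,0,0,0],[0,0,0,0,0,0,0],[0,0,0,0,0,0,0]]'>/dev/null; python3 -c "
from a import *
from workcell import capture
for n in ('side',):
  c=capture(n);print(face(c), arm(c))
s,ph,r,t=rel();print(s['time_s'],ph,r,t,s['tool_pos'],s['contact_force'])"
```

```text
(array([321, 211,  32,  35, 446], dtype=int32), np.float64(-0.0174), np.float64(0.0689), np.float64(0.269), np.float64(0.326)) [(np.int32(64), np.float64(-0.1497), np.float64(0.3076), 'dirphi', np.float64(-0.875)), (np.int32(67), np.float64(-0.0098), np.float64(0.2788), 'dirphi', np.float64(-1.3295)), (np.int32(231), np.float64(0.1661), np.float64(0.2983), 'dirphi', np.float64(0.1276))]
9.45 0.030664505368077504 0.24220278790699465 0.08356391117603253 [0.51047312 0.11095049 0.15626296] [ 0.05289354 -0.35111944 -0.63456364]
```

```bash
python3 -m handwheel '[[0,0.35,-1.0,0,0,0,0.24],[0,0.35,-1.0,0,0,0,0.24],[0,0.35,-1.0,0,0,0,0.24],[0,0.35,-1.0,0,0,0,0.24],[0,0.35,-1.0,0,0,0,0.24],[0,0.35,-1.0,0,0,0,0.24],[0,0.35,-1.0,0,0,0,0.24],[0,0.35,-1.0,0,0,0,0.24]]'>/dev/null; python3 -c "
from a import *
s,ph,r,t=rel();print(s['time_s'],ph,r,t,s['tool_pos'],s['contact_force'])"
python3 -m handwheel '[[0,0.35,-1.0,0,0,0,0.24],[0,0.35,-1.0,0,0,0,0.24],[0,0.35,-1.0,0,0,0,0.24],[0,0.35,-1.0,0,0,0,0.24],[0,0.35,-1.0,0,0,0,0.24],[0,0.35,-1.0,0,0,0,0.24],[0,0.35,-1.0,0,0,0,0.24],[0,0.35,-1.0,0,0,0,0.24]]'>/dev/null; python3 -c "
from a import *
from workcell import capture
for n in ('side',):
  c=capture(n);print(face(c), arm(c));cv2.imwrite('pics/side4.png',c['img']);np.savez(n+'4.npz',**c)
s,ph,r,t=rel();print(s['time_s'],ph,r,t,s['tool_pos'],s['contact_force'])"
```

```text
10.25 0.06451745065059769 0.2422168266732264 0.08345891809360924 [0.51366793 0.11890165 0.15626303] [ 0.51213684 -0.64596239 -1.47782815]
(array([313, 206,  40,  52, 577], dtype=int32), np.float64(0.1068), np.float64(0.1093), np.float64(0.266), np.float64(0.325)) [(np.int32(188), np.float64(-0.0479), np.float64(0.2977), 'dirphi', np.float64(-0.1086)), (np.int32(77), np.float64(0.1117), np.float64(0.2773), 'dirphi', np.float64(-1.4428)), (np.int32(239), np.float64(0.2926), np.float64(0.2992), 'dirphi', np.float64(0.1403))]
11.1 0.09804276573779584 0.242286206336024 0.0834518863261619 [0.51704609 0.12676749 0.15622809] [ 0.4218785  -0.19169991 -0.25376961]
```

```bash
python3 -m handwheel '[[0,0.35,-1.0,0,0,0,0.24],[0,0.35,-1.0,0,0,0,0.24],[0,0.5,-1.5,0,0,0,0.3],[0,0.5,-3,0,0,0,0],[0,0,-4,0,0,0,0],[0,0,-4,0,0,0,0],[0,0,-4,0,0,0,0],[0,0,-4,0,0,0,0]]'>/dev/null; python3 -c "
from a import *
from workcell import capture
for n in ('side','scene'):
  c=capture(n);print(face(c), arm(c));cv2.imwrite('pics/%s5.png'%n,c['img']);np.savez(n+'5.npz',**c)
s,ph,r,t=rel();print(s['time_s'],ph,r,t,s['tool_pos'],s['contact_force'])"
```

```text
(array([315, 206,  38,  52, 573], dtype=int32), np.float64(0.1097), np.float64(0.1136), np.float64(0.271), np.float64(0.325)) [(np.int32(123), np.float64(-0.0389), np.float64(0.3037), 'dirphi', np.float64(-0.4789)), (np.int32(88), np.float64(0.1186), np.float64(0.2768), 'dirphi', np.float64(-1.2896)), (np.int32(254), np.float64(0.295), np.float64(0.2983), 'dirphi', np.float64(0.24))]
(array([329, 162,   5,   7,  12], dtype=int32), np.float64(-0.0972), np.float64(0.0162), np.float64(0.293), np.float64(0.314)) [(np.int32(45), np.float64(-0.0483), np.float64(0.307), 'dirphi', np.float64(-0.636))]
12.0 0.11045992308225537 0.2416165225206054 0.10337574928173043 [0.52125168 0.14938043 0.15626982] [-0.12236428 -0.6340594  -0.22744642]
```

View pics/scene5.png

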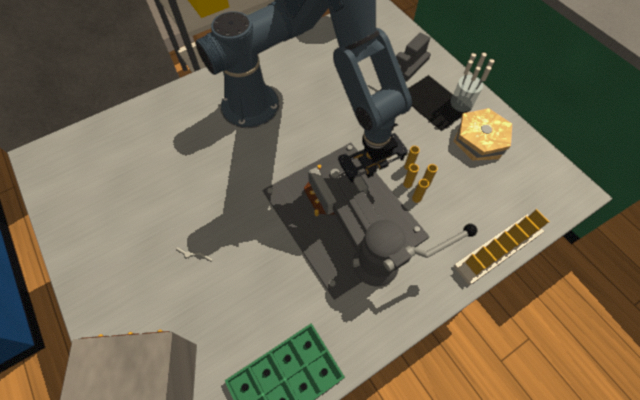

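```bash
python3 -m handwheel '[[0,0,0,-25,0,0,0],[0,0,0,-45,0,0,0],[0,0,-10,-45,0,0,0],[0,0,-40,-30,0,0,0],[0,0,-45,0,0,0,0],[0,0,-45,0,0,0,0],[0,0,-45,0,0,0,0],[0,0,-40,0,0,0,0]]'>/dev/null; python3 -c "
from a import *
from workcell import capture
for n in ('side','scene'):
  c=capture(n);print(face(c), arm(c));cv2.imwrite('pics/%s6.png'%n,c['img']);np.savez(n+'6.npz',**c)
s,ph,r,t=rel();print(s['time_s'],s['tool_pos'],s['contact_force'])"
```

```text
(array([284, 206,  69,  52, 970], dtype=int32), np.float64(0.1113), np.float64(0.09), np.float64(0.201), np.float64(0.326)) [(np.int32(493), np.float64(-0.0886), np.float64(0.2439), 'dirphi', np.float64(0.0543)), (np.int32(390), np.float64(0.2113), np.float64(0.24), 'dirphi', np.float64(-0.7129)), (np.int32(123), np.float64(0.3084), np.float64(0.3032), 'dirphi', np.float64(0.1422))]
(array([341, 174,   5,   3,   8], dtype=int32), np.float64(-0.0691), np.float64(0.0163), np.float64(0.253), np.float64(0.261)) [(np.int32(73), np.float64(0.3295), np.float64(0.2241), 'dirphi', np.float64(0.0207)), (np.int32(50), np.float64(-0.1523), np.float64(0.2055), 'dirphi', np.float64(-0.525))]
12.9 [0.54587956 0.37712025 0.30095751] [-0.36248764 -0.62924645  0.19603389]
```

View pics/side6.png

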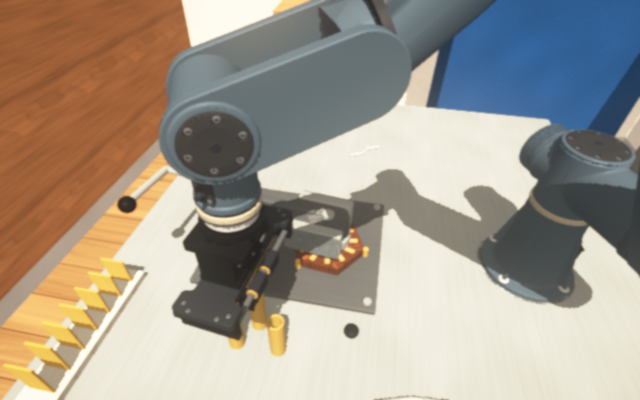

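View pics/scene6.png

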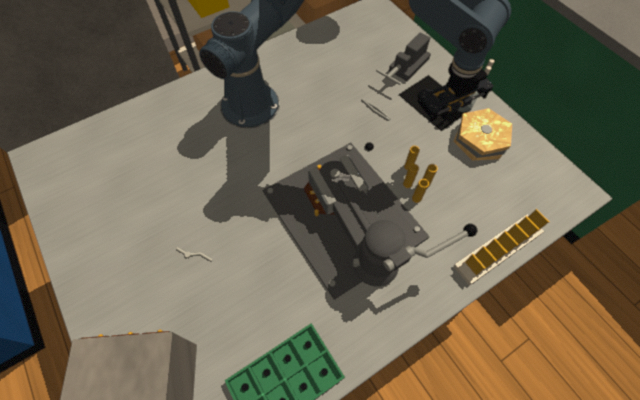

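```bash
cat > f.py <<'E'
from a import *
def ext(c,p0,lo=.118,hi=.129):
    w=cloud(c).reshape(-1,3);d=w[:,:2]-COL
    u=np.array([-np.cos(p0),np.sin(p0)]);t=np.array([np.sin(p0),np.cos(p0)]);a=d@u;b=d@t
    res=[]
    for r0 in np.arange(.19,.31,.02):
        m=(abs(a-r0)<.012)&(w[:,2]>lo)&(w[:,2]<hi)&(abs(b)<.09)
        if m.sum()>20: res.append((round(r0,2),*np.percentile(b[m],[1,99]).round(4)))
    return np.array(res)
if __name__=="__main__":
    for n,p in(("scene0",-.832),("side0",-.832),("side5",.1),("scene6",.1),("side6",.1)):
        print(n);e=ext(dict(np.load(n+".npz")),p);print(np.c_[e,e[:,1:].mean(1)].round(4))
E
python3 f.py
```

```text
scene0
[[ 0.19   -0.0672  0.0664 -0.0004]
 [ 0.21   -0.0674  0.0668 -0.0003]
 [ 0.23   -0.0674  0.0669 -0.0003]
 [ 0.25   -0.0676  0.066  -0.0008]
 [ 0.27   -0.0678  0.0663 -0.0008]
 [ 0.29   -0.068   0.0664 -0.0008]]
side0
[[ 0.19   -0.0655  0.0681  0.0013]
 [ 0.21   -0.0668  0.0696  0.0014]
 [ 0.23   -0.0668  0.0681  0.0006]
 [ 0.25   -0.0673  0.0687  0.0007]
 [ 0.27   -0.0677  0.0687  0.0005]
 [ 0.29   -0.0657  0.0681  0.0012]]
side5
[[ 0.27   -0.0638  0.0725  0.0044]
 [ 0.29   -0.0627  0.0723  0.0048]]
scene6
[[ 0.19   -0.0652  0.0679  0.0014]
 [ 0.21   -0.0659  0.0688  0.0014]
 [ 0.23   -0.0655  0.0692  0.0018]
 [ 0.25   -0.0648  0.0701  0.0026]
 [ 0.27   -0.0648  0.0699  0.0026]
 [ 0.29   -0.0648  0.0698  0.0025]]
side6
[[ 0.19   -0.0642  0.0344 -0.0149]
 [ 0.21   -0.0633  0.0708  0.0038]
 [ 0.23   -0.0635  0.0716  0.004 ]
 [ 0.25   -0.0634  0.0716  0.0041]
 [ 0.27   -0.063   0.0728  0.0049]
 [ 0.29   -0.0631  0.0727  0.0048]]
```

```bash
python3 -m handwheel '[[0,0,40,0,0,0,0],[0,0,45,0,0,0,0],[0,0,45,0,0,0,0],[0,0,45,0,0,0,0],[0,0,40,30,0,0,0],[0,0,10,45,0,0,0],[0,0,0,45,0,0,0],[0,0,0,25,0,0,0]]'>/dev/null;python3 -m handwheel '[[0,0,4,0,0,0,0],[0,0,5,0,0,0,0],[0,0,4,0,0,0,0],[0,0,1.5,0,0,0,0],[0,0,0,0,0,0,0],[0,0,0,0,0,0,0],[0,0,0,0,0,0,0],[0,0,0,0,0,0,0]]'>/dev/null; python3 -c "
from f import *
from workcell import capture
c=capture('side');np.savez('side7.npz',**c);print(ext(c,.1))
s,ph,r,t=rel();print(s['time_s'],ph,r,t,s['tool_pos'],s['contact_force'])
p=ph+np.arctan(t/r)-.1;print('hand t in frame .1',np.hypot(r,t)*np.sin(p))"
```

```text
[[ 0.27   -0.0641  0.0719]
 [ 0.29   -0.0629  0.0729]]
14.55 0.11097236981152118 0.24168570435152664 0.08831057969729307 [0.51958087 0.13453279 0.15634204] [-0.26278552 -0.68464089 -0.61234615]
hand t in frame .1 0.09095707548293534
```

```bash
python3 -m handwheel '[[0,0,0.5,0,0,0,0],[0,0,0.5,0,0,0,0],[0,0,0.5,0,0,0,0],[0,0,0.5,0,0,0,0],[0,0,0.5,0,0,0,0],[0,0,0.15,0,0,0,0],[0,0,0.15,0,0,0,0],[0,0,0.15,0,0,0,0]]'>/dev/null;python3 -m handwheel '[[0,0,0.15,0,0,0,0],[0,0,0.15,0,0,0,0],[0,0,0.15,0,0,0,0],[0,0,0.15,0,0,0,0],[0,0,0.15,0,0,0,0],[0,0,0.15,0,0,0,0],[0,0,0.15,0,0,0,0],[0,0,0.15,0,0,0,0]]'>/dev/null; python3 -c "
from f import *
from workcell import capture
c=capture('side');print(ext(c,.1))
s,ph,r,t=rel();print(s['time_s'],s['contact_force'])
p=ph+np.arctan(t/r)-.1;print('hand t in frame .1',np.hypot(r,t)*np.sin(p))"
```

```text
[[ 0.27   -0.0634  0.0725]
 [ 0.29   -0.0633  0.0726]]
16.2 [0.19076638 0.41952286 0.48318188]
hand t in frame .1 0.08659791280540663
```

```bash
python3 -m handwheel '[[0,0,0.15,0,0,0,0],[0,0,0.15,0,0,0,0],[0,0,0.15,0,0,0,0],[0,0,0.15,0,0,0,0],[0,0,0.15,0,0,0,0],[0,0,0.15,0,0,0,0],[0,0,0.15,0,0,0,0],[0,0,0.15,0,0,0,0]]'>/dev/null; python3 -c "
from f import *
from workcell import capture
c=capture('side');print(ext(c,.1))
s,ph,r,t=rel();print(s['time_s'],s['contact_force'])
p=ph+np.arctan(t/r)-.1;print('hand t in frame .1',np.hypot(r,t)*np.sin(p))"
```

```text
[[ 0.27   -0.0638  0.0726]
 [ 0.29   -0.0624  0.0729]]
17.05 [ 0.19710447 -0.54182323  0.12614291]
hand t in frame .1 0.08538678657973013
```

```bash
python3 -m handwheel '[[0,0,0.15,0,0,0,0],[0,0,0.15,0,0,0,0],[0,0,0.15,0,0,0,0],[0,0,0.15,0,0,0,0],[0,0,0.15,0,0,0,0],[0,0,0.15,0,0,0,0],[0,0,0.15,0,0,0,0],[0,0,0.15,0,0,0,0]]'>/dev/null; python3 -c "
from f import *
from workcell import capture
c=capture('side');print(ext(c,.1));np.savez('side8.npz',**c);cv2.imwrite('pics/side8.png',c['img'])
c=capture('wrist');cv2.imwrite('pics/w8.png',c['img'][150:,200:]);np.savez('w8.npz',**c)
s,ph,r,t=rel();print(s['time_s'],s['contact_force'])
p=ph+np.arctan(t/r)-.1;print('hand t in frame .1',np.hypot(r,t)*np.sin(p))"
```

```text
[[ 0.27   -0.0641  0.0726]
 [ 0.29   -0.0621  0.0721]]
17.95 [-0.30251578  0.11606337 -0.42238494]
hand t in frame .1 0.08418454275336557
```

View pics/w8.png

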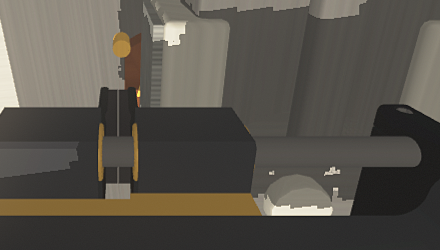

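The wrist crop shows the finger's right edge at about x=137 and the guard's edge at about x=148. A small gap remains, so I carry on slowly.

```bash
python3 -m handwheel '[[0,0,0.15,0,0,0,0],[0,0,0.15,0,0,0,0],[0,0,0.15,0,0,0,0],[0,0,0.15,0,0,0,0],[0,0,0.15,0,0,0,0],[0,0,0.15,0,0,0,0],[0,0,0.15,0,0,0,0],[0,0,0.15,0,0,0,0]]'>/dev/null; python3 -c "
from f import *
from workcell import capture
c=capture('side');print(ext(c,.1));np.savez('side9.npz',**c)
s,ph,r,t=rel();print(s['time_s'],s['contact_force'])
p=ph+np.arctan(t/r)-.1;print('hand t in frame .1',np.hypot(r,t)*np.sin(p))"
```

```text
[[ 0.27   -0.0632  0.0715]
 [ 0.29   -0.0624  0.0719]]
18.8 [0.23970643 0.64909219 0.41847743]
hand t in frame .1 0.0830071820343528
```

```bash
python3 -m handwheel '[[0,0,0.15,0,0,0,0],[0,0,0.15,0,0,0,0],[0,0,0.15,0,0,0,0],[0,0,0.15,0,0,0,0],[0,0,0.15,0,0,0,0],[0,0,0.15,0,0,0,0],[0,0,0.15,0,0,0,0],[0,0,0.15,0,0,0,0]]'>/dev/null; python3 -c "
from f import *
from workcell import capture
c=capture('side');print(ext(c,.1));np.savez('side10.npz',**c)
s,ph,r,t=rel();print(s['time_s'],s['contact_force'])
p=ph+np.arctan(t/r)-.1;print('hand t in frame .1',np.hypot(r,t)*np.sin(p))"
```

```text
[[ 0.27   -0.0658  0.0702]
 [ 0.29   -0.0643  0.0703]]
19.65 [-0.42290041 -0.1387675   0.04757522]
hand t in frame .1 0.08180276114747466
```

```bash
python3 -m handwheel '[[0,0,-2,0,0,0,0],[0,0,-5,0,0,0,0],[0,0,-8,0,0,0,0],[0,0,-5,-10,0,0,0],[0,0,0,-40,0,0,0],[0,0,0,-45,0,0,0],[0,0,-20,-45,0,0,0],[0,0,-40,-10,0,0,0]]'>/dev/null; python3 -c "
from f import *
from workcell import capture
c=capture('side');print(ext(c,.1));np.savez('side11.npz',**c)
s,ph,r,t=rel();print(s['time_s'],s['contact_force'])"
python3 -m handwheel '[[0,0,-45,0,0,0,0],[0,0,-45,0,0,0,0],[0,0,-45,0,0,0,0],[0,0,-30,0,0,0,0],[0,0,0,0,0,0,0],[0,0,0,0,0,0,0],[0,0,0,0,0,0,0],[0,0,0,0,0,0,0]]'>/dev/null; python3 -c "
from f import *
from workcell import capture
for n in('side','scene'):
  c=capture(n);print(n,ext(c,.1));np.savez(n+'12.npz',**c)
s,ph,r,t=rel();print(s['time_s'],s['contact_force'])"
```

```text
[[ 0.19   -0.0555  0.0516]
 [ 0.21   -0.0663  0.068 ]
 [ 0.23   -0.066   0.0686]
 [ 0.25   -0.067   0.0685]
 [ 0.27   -0.0667  0.0689]
 [ 0.29   -0.0659  0.0687]]
20.5 [2.859587   3.04057224 0.54342726]
side [[ 0.19   -0.0675  0.0337]
 [ 0.21   -0.0677  0.0674]
 [ 0.23   -0.0673  0.0687]
 [ 0.25   -0.066   0.0688]
 [ 0.27   -0.0665  0.0688]
 [ 0.29   -0.0658  0.0687]]
scene [[ 0.19   -0.0679  0.0648]
 [ 0.21   -0.0691  0.0659]
 [ 0.23   -0.0689  0.066 ]
 [ 0.25   -0.0682  0.0659]
 [ 0.27   -0.0683  0.0654]
 [ 0.29   -0.0686  0.0661]]
21.4 [0.49276398 0.17679064 0.29121336]
```

```bash
python3 -c "
from workcell import job_done;print(job_done())"
```

```text
the job is handed in; nothing more can be done
None
```

I brought the press arm round by touching only its felt guards. It hangs at rest with the platen centred over the reed pan to about 2 mm by camera; the hand is clear, and I handed the job in at 21.4 s without seeing a verdict.

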